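# Put the closed round containers away in their rests

## Robot

A 7-joint arm with a two-finger parallel gripper is mounted at the origin on a cart in front of the work surface, level with it; the furniture and walls round the work are solid. World frame = base frame: x ahead of the robot, y to its left, z up, the work surface at z = 0. Lengths are in m, angles in rad, forces in N, time in s.
With the tool pointing down it reaches from about 0.35 to 0.9 m from the base axis. Payload 19.9 kg.
Tool frame: the origin (TCP) lies on the centre line of the jaws, within the pads' length; the fingertips stand 25 mm ahead of it and the grasp point (between the pads) lies 6 mm ahead of it; z points along the fingers, y is the line along which they close (so a half turn about z gives the same grasp; the last joint's range is limited). The gripper opens to 85 mm and grips with 20 to 120 N. Pads are 22 mm wide; open, the fingers measure 114 mm over their backs; the gripper's body (76 mm by 85 mm) begins 54 mm behind the grasp point. The pads swing forward as they close: fully open they stand 13 mm farther back than shut.
Start: joints at [1.093, 0.417, -0.01, 1.614, 0.005, 1.111, -0.053], TCP at [0.264, -0.567, 0.256] pointing down, gripper open.
Joint ranges: [-2.81, 2.81], [-0.39, 2.02], [-1.27, 1.25], [0.06, 2.57], [-1.19, 4.33], [0.19, 2], [-2.82, 2.82]. Speed limits (rad/s): [1.89, 1.89, 2.39, 2.39, 3.01, 3.01, 3.01].

## Interface

Orientations are given as a unit quaternion [x, y, z, w].
In Python, from station import state, snapshot, sign_off, regions_of, spot_point gives the robot as it stands. The module is installed in compiled form; this text tells all that it offers.
- The arm moves only by the tool drive_tool, never from a script. Its argument "rows" is one flat list of numbers, 4 for each row, row after row: the shift along the tool's x, y, z as a fraction of full scale, then the turn about the tool's z as a fraction of full scale. A call has 1 to 12 rows; each row is the pose to reach, as a shift and turn from the pose commanded when the call began, along the tool's axes at that moment, turning the shorter way round; what a row does not reach only later rows make up. Full scale, the value 1, is 0.15 m for a shift and pi rad for a turn. A row lasts 1/12 s, in which the tool goes at most 41.7 mm and 7.16 degrees, less where a joint would pass 70% of its speed; a pose out of reach is approached as far as the arm can. A call with a number of a shift or a turn outside -1 to 1 is refused whole. A call with a gripper value outside its range is refused whole. "gripper" is the closure, from -1 (fully open) to 1 (shut), set as the call begins (left out, the last holds). The fingers move at their own pace and stop on an object; "grip_force" is the grip in N (left out, the last holds). Time passes only in rows, so rows that repeat a pose let the fingers close. It gives the time, the measured TCP pose, the force, the opening and the grip force at its end, in the units of the state.
- state(): the state, without advancing time (a new reading comes with each control period).
- snapshot(name): name is "side" or "top"; returns a dict with "img" (384x512x3 uint8, red, green, blue), "camera_matrix" (3x3 intrinsics, pixels), "R" (3x3) and "t" (3): a world point X has camera coordinates R X + t. Camera axes: x right, y down, z forward; pixel columns grow to the right and rows downward; lengths in m; the calibration is good to about 2 mm. A picture is of the moment at which its call begins. There is no depth.
- sign_off(): hands the job in; it is judged then, once.
Trained networks look in a picture, given as the dict that the camera call returned (one of the last four; its "shot" number tells which), for a name from the list of things; names that differ only in an ending like _2 or _b are one class to them, and where a whole thing is asked for, a point or a joint stands for the part that bears it (a point fixed in the world has none). Each returns a list of dicts, best first, with "p" (0 to 1); they miss things now and then, are a little off and sometimes report something else, mostly with a low value. They report only what shows in the picture. A call takes as long as a camera call. They do not tell look-alikes from the thing itself.
- regions_of(query, picture): "mask" (384x512 bool, what is visible of it) and "rect" ([left, top, right, bottom] in pixels, round what is visible of it).
- spot_point(query, picture): "position" ([column, row] in pixels: a listed point, or the origin of a listed thing).
The state is a dict: "clock": time; "joint_positions": joint angles; "joint_vel": joint speeds; "effort": joint torques, N m; "ee_pos": TCP position; "ee_rot": TCP orientation; "force": force on the tool from outside, world axes, zero at the start; "moment": the same for the moment, N m; "width": finger opening in m; "gripper_force": force on a finger pad.
Only numpy, scipy, OpenCV 4.12 (cv2) and the standard library are available. Lean on these libraries where they do the work, as an engineer would, in place of code of your own. Each camera call takes 0.05 s, during which the arm holds its last target. There are 200 camera calls.

## Task

Put away the four round containers that are closed with a cap or lid, one by one, each upright in its own rest: the wide jar in the block with one big hole, the two slim dropper bottles in the block with two holes (one in each, either way round), and the flat dish in the middle of the round stand. Keep them upright, set them down gently without dropping them, and leave the timer, the slide carton and the small flat box where they are.

Things in the scene. Friction and masses are not known exactly. Their poses are not given: they have to be found in the camera images.
- dropper_black: Dropper bottle of amber glass with a black teat cap, 28 mm across, 84 mm tall, about 45 g, rigid, cap fixed on; the body is straight-sided from the foot to about 38 mm up, the cap is 20 mm across at its foot (49 mm up) and tapers to a teat. Origin at the centre of the underside, z up the bottle. Stands loose on the table at the start.
- dropper_red: Dropper bottle of amber glass with a red teat cap, 28 mm across, 84 mm tall, about 45 g, rigid, cap fixed on; the body is straight-sided from the foot to about 38 mm up, the cap is 20 mm across at its foot (49 mm up) and tapers to a teat. Origin at the centre of the underside, z up the bottle. Stands loose on the table at the start.
- jar: Round straight-sided jar with a grey screw cap, 51 mm across, 80 mm tall (the cap, as wide as the jar, is the top 19 mm and fixed on), about 130 g. Origin at the centre of the underside, z up. Stands loose on the table at the start.
- dish: Flat round clear-white dish closed with a lid, 61 mm across at the lid, 14 mm high, about 20 g, lid fixed on; grip it across its rim. Origin at the centre of the underside, z up. Lies loose on the table at the start.
- bottle_block: Grey plastic block 75 mm (x) by 130 mm (y), 15 mm high, with two round holes 46 mm across and 10 mm deep side by side, centred at y = -32 and +32 mm (x = 0) in its frame; their floors are 5 mm above the table. Origin at the centre of its underside. Fixed to the table; its place and yaw vary.
- jar_block: Grey plastic block 96 mm square, 15 mm high, with one round hole 68 mm across and 10 mm deep in its centre; the hole's floor is 5 mm above the table. Origin at the centre of its underside. Fixed to the table; its place and yaw vary.
- dish_stand: Low round aluminium stand with a flat black rubber top, 86 mm across at the foot, its top 82 mm across and 12 mm above the table, with no rim. Origin at the centre of its underside. Fixed to the table; its place and yaw vary.
- timer: Cream bath timer with a display and three keys, 58 x 66 x 19 mm, lying flat and loose behind the rests; to be left where it is. Origin at the centre of its underside.
- slide_box: White rectangular carton of glass slides, 62 x 84 x 31 mm, loose behind the rests; to be left where it is. Origin at the centre of its underside.
- flat_box: Small flat rectangular plastic box of cover glasses, 28 x 46 x 11 mm, loose behind the rests; to be left where it is. Origin at the centre of its underside.
Things that resemble listed ones, but are neither listed nor needed, are in the scene too. What is shaped like the dish but brown or red is not meant.

How it is judged:
By the outcome, as a careful person would: the job done as asked, in the order asked, and still so for the second after the job is handed in, with the robot touching nothing.
It also fails if it takes over 99 s, if anything falls off the work surface, if the arm or the gripper's body presses on something with over 40 N, if the wrist force passes 120 N, or if a joint passes its speed limit or range.

## Working session

There is one attempt and no reset: what is moved stays moved. The work goes in short steps, Python scripts to look and compute and a tool call to move; the robot and the scene stay as the last step left them, time stands still between calls to the robot, and variables do not carry over. Pictures are saved under pics/ and viewed, at most 14 in all, crops included, and the job is handed in when it is done.

Besides the shell and the picture viewer there is one more tool, called as name(argument=value, ...) on one line, values as JSON. drive_tool: Moves the arm, as the interface text tells. Shift numbers are shares of 0.15 m and turn numbers shares of pi rad, none past 1 either way. Its arguments: {"type":"object","properties":{"rows":{"type":"array","items":{"type":"number","minimum":-1,"maximum":1}},"gripper":{"type":"number"},"grip_force":{"type":"number"}},"required":["rows"]}

```bash
mkdir -p pics; cat > h.py <<'E'
import numpy as np, cv2
from station import *
def ray(s,px,z):
    K,R,t=map(np.array,(s["camera_matrix"],s["R"],s["t"]))
    d=R.T@np.linalg.solve(K,[px[0],px[1],1]); c=-R.T@t
    return c+d*(z-c[2])/d[2]
def proj(s,X):
    p=np.array(s["camera_matrix"])@(np.array(s["R"])@np.array(X)+np.array(s["t"])); return p[:2]/p[2]
def save(img,name,k=1):
    cv2.imwrite("pics/"+name,cv2.resize(img,None,fx=k,fy=k,interpolation=cv2.INTER_CUBIC)[:,:,::-1])
E
python3 - <<'E'
from h import *
st=state(); print({k:np.round(v,3) for k,v in st.items()})
for n in("top","side"):
    s=snapshot(n); save(s["img"],n+"0.png",1.5)
    print(n,"cam",np.round(-np.array(s["R"]).T@np.array(s["t"]),3))
    for q in "dropper_black dropper_red jar dish bottle_block jar_block dish_stand timer slide_box flat_box".split():
        for r in regions_of(q,s)[:3]: print(q,"reg",round(r["p"],2),np.round(r["rect"]))
        for r in spot_point(q,s)[:3]: print(q,"pt",round(r["p"],2),np.round(r["position"],1),np.round(ray(s,r["position"],0),3)[:2])
E
```

```text
{'clock': np.float64(0.0), 'joint_positions': array([ 1.094,  0.418, -0.01 ,  1.614,  0.005,  1.111, -0.053]), 'joint_vel': array([ 0.001, -0.002, -0.001,  0.   ,  0.   , -0.001,  0.001]), 'effort': array([ 2.0000e-03, -8.6444e+01,  6.7900e-01, -4.3490e+01,  1.9000e-02,
        7.0000e-03,  0.0000e+00]), 'ee_pos': array([ 0.264, -0.566,  0.256]), 'ee_rot': array([ 0.976,  0.216, -0.   , -0.001]), 'force': array([ 0.748, -0.141,  0.101]), 'moment': array([-0.036,  0.039,  0.062]), 'gripper_force': np.float64(0.0), 'width': np.float64(0.085)}
top cam [ 0.436 -0.094  1.042]
dropper_black reg 0.69 [352. 233. 365. 238.]
dropper_black reg 0.65 [176. 231. 200. 253.]
dropper_black pt 0.43 [358.1 233.4] [ 0.452 -0.35 ]
dropper_red reg 0.63 [231. 230. 244. 240.]
dropper_red pt 0.47 [236.5 233.5] [ 0.452 -0.03 ]
jar reg 0.55 [284. 224. 307. 244.]
jar pt 0.63 [297.1 235. ] [ 0.448 -0.19 ]
dish reg 0.97 [176. 233. 201. 252.]
dish reg 0.74 [145. 197. 165. 221.]
dish pt 0.92 [159.2 204.5] [0.529 0.176]
dish pt 0.55 [142.9 255.9] [0.394 0.215]
bottle_block reg 0.56 [299. 155. 358. 196.]
bottle_block
[... 1007 characters left out ...]
. 152. 215.]
dish reg 0.66 [258. 157. 271. 170.]
dish pt 0.55 [265.8 167.5] [0.435 0.1  ]
dish pt 0.55 [282.2 150.5] [0.367 0.235]
dish pt 0.45 [300.7 169.5] [0.517 0.182]
bottle_block reg 0.93 [174. 208. 227. 244.]
bottle_block pt 0.9 [199.7 229.4] [ 0.604 -0.271]
jar_block reg 0.76 [230. 199. 280. 227.]
jar_block reg 0.54 [141. 188. 152. 214.]
jar_block pt 0.93 [252.7 214. ] [ 0.632 -0.114]
dish_stand reg 0.71 [276. 179. 301. 196.]
dish_stand reg 0.3 [256. 160. 273. 168.]
dish_stand pt 0.77 [287.1 188.8] [0.585 0.058]
timer pt 0.67 [287.4 188.4] [0.584 0.061]
timer pt 0.51 [274.6 231.6] [ 0.734 -0.122]
slide_box reg 0.75 [289. 199. 333. 226.]
slide_box pt 0.83 [308.3 217.2] [ 0.739 -0.003]
```

View pics/top0.png

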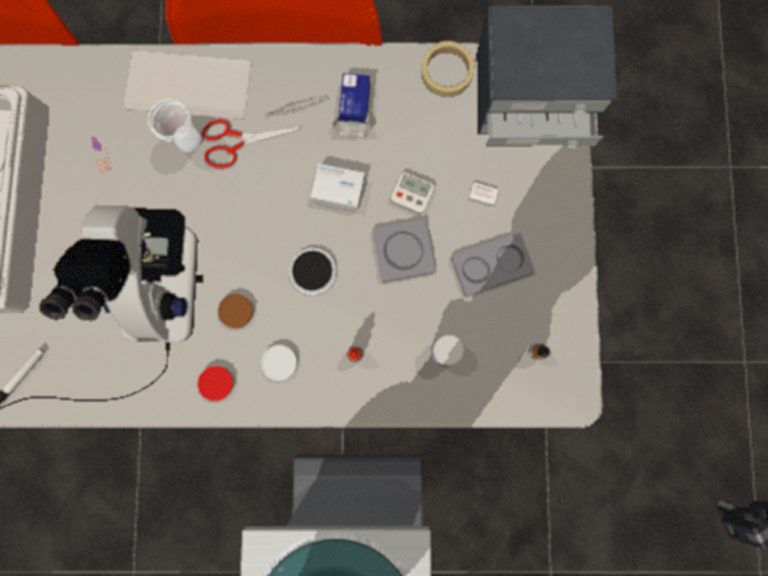

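View pics/side0.png

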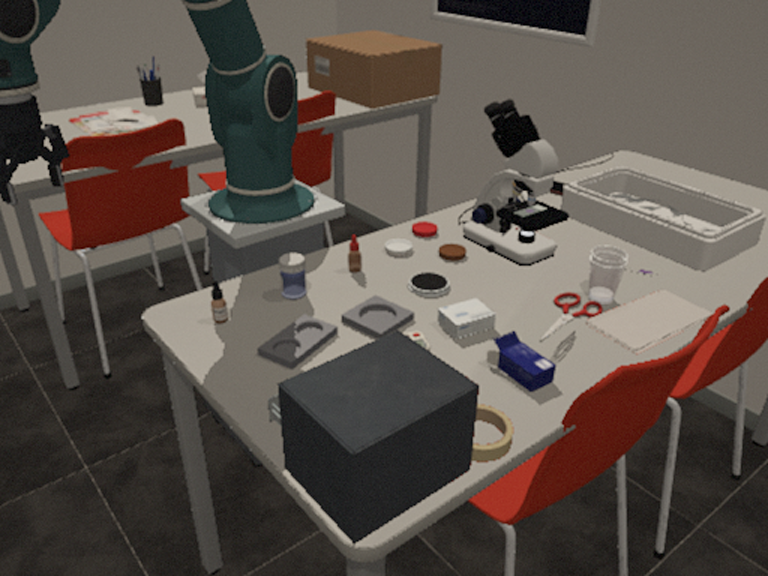

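The top view (384x512 px) shows:
- **Jar:** about (298,234).
- **Black dropper:** about (361,234).
- **Red dropper:** about (237,235).
- **Dish candidates:** white (186,242), brown (157,207) and red (144,255). By the description, white is the dish.
- **Jar look-alikes:** the clear cup and its lid near (113,80)/(124,92), which aren't wanted.

Next I'll measure everything and check in one crop.

```bash
cat > m.py <<'E'
from h import *
from scipy.optimize import least_squares
T=snapshot("top");S=snapshot("side")
def tri(a,b):
    f=lambda X:np.r_[proj(T,X)-a,proj(S,X)-b]
    r=least_squares(f,[.5,0,.03]); return r.x,np.abs(r.fun).max()
def hsv(s,box): 
    l,t,r,b=box; return cv2.cvtColor(s["img"][t:b,l:r],cv2.COLOR_RGB2HSV).astype(int)
def circ(name,mask,box,z):
    n,lab,stt,c=cv2.connectedComponentsWithStats(mask.astype(np.uint8)); i=1+np.argmax(stt[1:,4])
    p=c[i]+np.array(box[:2]); a=stt[i,4]; X=ray(T,p,z); w=np.linalg.norm(ray(T,p+[1,0],z)-X)
    print(name,"px",np.round(p,1),"xy",np.round(X[:2],4),"diam",round(2*np.sqrt(a/np.pi)*w,4))
b=(168,224,206,260);h=hsv(T,b);circ("dish",(h[...,2]>195),b,.012)
b=(280,218,315,250);h=hsv(T,b);print("jar V row",h[16,:,2])
b=(222,222,250,246);h=hsv(T,b);circ("redcap",(h[...,1]>150),b,.06)
b=(345,222,375,246);h=hsv(T,b);circ("blackcap",(h[...,2]<50),b,.065);circ("blackbody",(h[...,1]>110),b,.04)
b=(190,160,228,200);h=hsv(T,b);circ("stand",(h[...,2]<70),b,.012)
for q in ("bottle_block","jar_block"):
    m=regions_of(q,T)[0]["mask"]; (c,sz,a)=cv2.minAreaRect(np.argwhere(m)[:,::-1].astype(np.float32))
    P=cv2.boxPoints((c,sz,a)); W=[ray(T,p,.0147)[:2] for p in P]
    print(q,np.round(ray(T,c,.012),4),"edges",[(round(np.linalg.norm(W[i+1]-W[i]),3),round(np.degrees(np.arctan2(*(W[i+1]-W[i])[::-1])),1)) for i in (0,1)])
A=T["img"][210:262,130:230];B=T["img"][210:262,270:370];C=T["img"][145:200,180:370]
r=lambda i,w:cv2.resize(i,(w,int(i.shape[0]*w/i.shape[1])),interpolation=cv2.INTER_CUBIC)
D=S["img"][140:250,130:330]
cv2.imwrite("pics/crop1.png",np.vstack([np.hstack([r(A,390),r(B,390)]),r(C,780)])[:,:,::-1])
E
python3 m.py
```

```text
dish px [185.2 241.7] xy [0.4311 0.1022] diam 0.0599
jar V row [183 173 167 166 169 168 159 140 147 186 201 204 205 204 205 204 205 204
 202 192 172 157 156 157 157 156 155 155 144 127 117 119 120 121 124]
redcap px [236.3 235.5] xy [ 0.4463 -0.0335] diam 0.021
blackcap px [361.7 233.7] xy [ 0.4502 -0.3431] diam 0.0157
blackbody px [357.7 234.2] xy [ 0.4495 -0.3393] diam 0.0164
stand px [207.8 180. ] xy [0.5929 0.0458] diam 0.0669
bottle_block [ 0.6033 -0.2728  0.012 ] edges [(np.float64(0.136), np.float64(-70.6)), (np.float64(0.079), np.float64(-162.5))]
jar_block [ 0.6283 -0.1158  0.012 ] edges [(np.float64(0.098), np.float64(-79.6)), (np.float64(0.099), np.float64(-170.4))]
```

View pics/crop1.png

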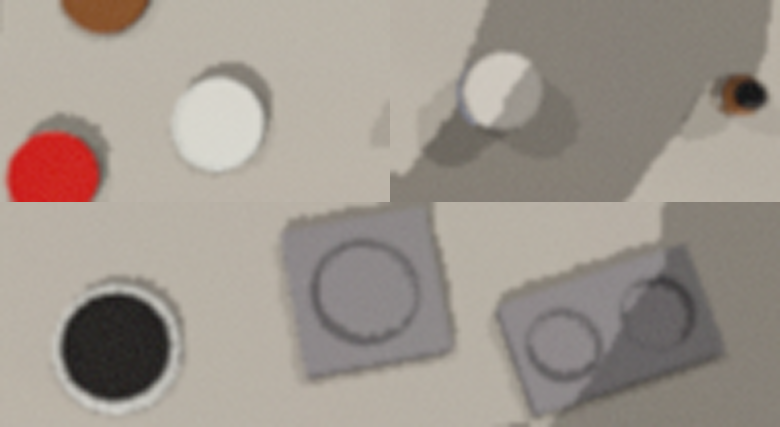

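The crop confirms the choices: the white disc is the dish (crop (218,123)), the jar cap is at (502,91), and the black dropper at (742,95). The block holes are at crop (365,290), (564,345) and (657,314), and the stand at (116,346).

```bash
cat > n.py <<'E'
from h import *
T=snapshot("top");S=snapshot("side")
B=lambda x,y:(270+(x-390)/3.9-.4,210+y/3.9-.4)
C=lambda x,y:(180+x/4.105-.4,145+(y-202)/4.105-.4)
W={}
for n,p,z in (("jar",B(502,91),.08),("jarhole",C(365,290),.015),("hA",C(564,345),.015),("hB",C(657,314),.015),("stand",C(116,346),.012)):
    W[n]=ray(T,p,z);print(n,np.round(p,1),np.round(W[n],4))
print("hole gap",np.linalg.norm(W["hA"]-W["hB"]),"mid",(W["hA"]+W["hB"])/2)
W["black"]=np.array([.4495,-.341,0]);W["red"]=np.array([.4463,-.0335,0]);W["dish"]=np.array([.4311,.1022,0])
# overlay of axis points in side view
k=4;l,t=130,140;im=cv2.resize(S["img"][t:250,l:320],None,fx=k,fy=k,interpolation=cv2.INTER_CUBIC)
H=dict(black=.084,red=.084,jar=.08,dish=.014,jarhole=.005,hA=.005,hB=.005,stand=.012)
for n,h in H.items():
    for z in (0,h):
        q=proj(S,[*W[n][:2],z]); cv2.circle(im,tuple(int(v) for v in ((q-[l,t])*k+k/2)),3,(0,255,0),-1)
cv2.imwrite("pics/ov.png",im[:,:,::-1]); print(im.shape)
E
python3 n.py
```

```text
jar [298.3 232.9] [ 0.4521 -0.1855  0.08  ]
jarhole [268.5 166. ] [ 0.6297 -0.1152  0.015 ]
hA [317.  179.4] [ 0.5935 -0.2428  0.015 ]
hB [339.6 171.9] [ 0.6135 -0.3031  0.015 ]
stand [207.9 179.7] [0.5939 0.0456 0.012 ]
hole gap 0.06347068113305021 mid [ 0.60350099 -0.27294689  0.015     ]
(440, 760, 3)
```

View pics/ov.png

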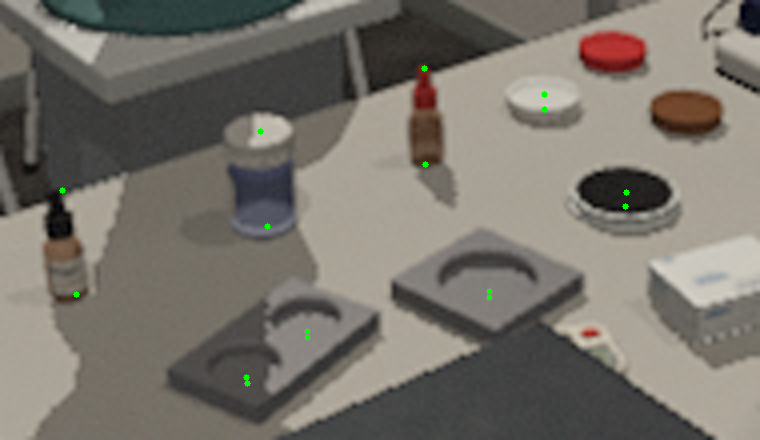

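The overlay dots agree with the objects in the side view. The black dropper sits about 3 mm further left, so I'll use (0.449,-0.344). First move: square up the tool and head for the jar.

drive_tool(rows=[0.9,-0.72,0,0.139,0.9,-0.72,0,0.139,0.9,-0.72,0,0.139,0.9,-0.72,0,0.139,0.9,-0.72,0,0.139], gripper=-1, grip_force=30)

```text
clock: 2.82
ee_pos: [0.3437, -0.4065, 0.2565]
ee_rot: [1.0, -0.001, 0.001, -0.001]
force: [1.0, 0.3, 0.7]
width: 0.0853
gripper_force: 0.0
```

drive_tool(rows=[0.4,-1,0,0,0.4,-1,0,0,0.4,-1,0,0,0.4,-1,0,0])

```text
clock: 3.15
ee_pos: [0.4013, -0.2593, 0.2565]
ee_rot: [1.0, 0.0, 0.0, 0.0]
force: [0.8, -0.0, 0.3]
width: 0.0853
gripper_force: 0.0
```

drive_tool(rows=[0.323,-0.473,0.3,0,0.323,-0.473,0.6,0,0.323,-0.473,0.6,0,0.323,-0.473,0.6,0])

```text
clock: 3.48
ee_pos: [0.4492, -0.1861, 0.1616]
ee_rot: [1.0, 0.002, -0.002, -0.002]
force: [-1.1, 0.8, -1.6]
width: 0.0855
gripper_force: 0.0
```

drive_tool(rows=[0,0,0.25,0,0,0,0.5,0,0,0,0.7,0,0,0,0.78,0,0,0,0.78,0,0,0,0.78,0])

```text
clock: 3.98
ee_pos: [0.4492, -0.191, 0.0495]
ee_rot: [1.0, -0.0, -0.0, -0.0]
force: [-0.2, 0.1, 1.0]
width: 0.0854
gripper_force: 0.0
```

drive_tool(rows=[0.02,-0.035,0,0,0.02,-0.035,0,0])

```text
clock: 4.15
ee_pos: [0.4536, -0.185, 0.0507]
ee_rot: [1.0, -0.0, 0.001, 0.0]
force: [0.9, 1.2, 0.9]
width: 0.0855
gripper_force: 0.0
```

drive_tool(rows=[0,0,0,0,0,0,0,0,0,0,0,0,0,0,0,0,0,0,0,0,0,0,0,0,0,0,0,0,0,0,0,0,0,0,0,0,0,0,0,0], gripper=1)

```text
clock: 4.98
ee_pos: [0.4525, -0.1859, 0.0499]
ee_rot: [1.0, -0.001, 0.0, 0.0]
force: [-1.6, 0.4, 11.3]
width: 0.0491
gripper_force: 29.2
```

drive_tool(rows=[0,0,-0.1,0,0,0,-0.25,0,0,0,-0.35,0,0,0,-0.35,0])

```text
clock: 5.32
ee_pos: [0.4534, -0.1861, 0.1044]
ee_rot: [1.0, -0.001, 0.002, 0.001]
force: [1.3, 0.3, -0.3]
width: 0.0494
gripper_force: 31.6
```

drive_tool(rows=[0.15,-0.05,0,0,0.35,-0.15,0,0,0.55,-0.25,0,0,0.75,-0.35,0,0,0.95,-0.45,0,0,0.95,-0.45,0,0])

```text
clock: 5.82
ee_pos: [0.5992, -0.1138, 0.1011]
ee_rot: [1.0, 0.002, 0.001, -0.001]
force: [-0.5, 0.8, -1.9]
width: 0.0492
gripper_force: 31.6
```

drive_tool(rows=[0.1,0.01,0,0,0.2,0.01,0,0,0.2,0.01,0,0,0.2,0.01,0,0])

```text
clock: 6.15
ee_pos: [0.6246, -0.1196, 0.1008]
ee_rot: [1.0, -0.0, -0.001, -0.0]
force: [0.4, -0.5, -1.2]
width: 0.0491
gripper_force: 31.6
```

```bash
cat > look.py <<'E'
import sys
from h import *
n,l,t,r,b,k,out=sys.argv[1:8];l,t,r,b,k=map(int,(l,t,r,b,k))
s=snapshot(n);im=cv2.resize(s["img"][t:b,l:r],None,fx=k,fy=k,interpolation=cv2.INTER_CUBIC)
for a in sys.argv[8:]:
    q=proj(s,eval(a));cv2.circle(im,tuple(int(v) for v in ((q-[l,t])*k+k/2)),3,(0,255,0),-1)
save(im,out);print(np.round(state()["ee_pos"],4))
E
python3 look.py side 170 120 330 270 4 jar1.png [.6297,-.1152,.015] [.6297,-.1152,.052] [.6297,-.1152,.132]
```

```text
[ 0.6241 -0.1197  0.1009]
```

View pics/jar1.png

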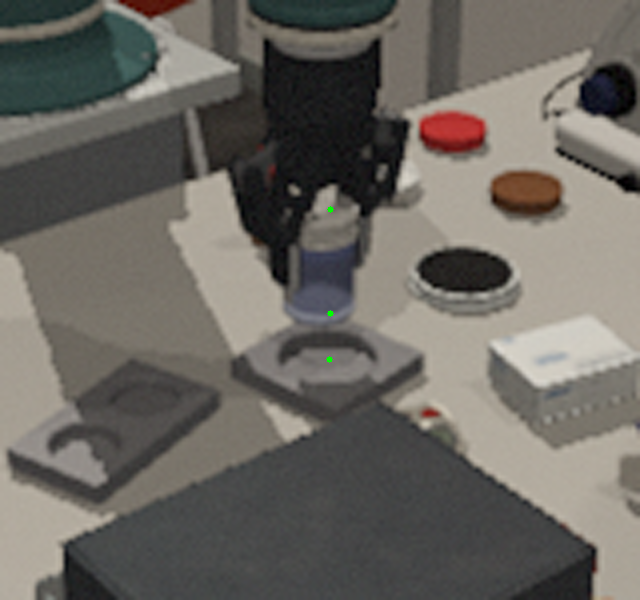

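The jar hangs upright in the gripper, foot at crop (320,310). It sits about 6 mm left of the target dot (330,314), which matches the measured TCP error. I'll correct that and lower it.

drive_tool(rows=[0.037,-0.03,0,0,0.037,-0.03,0,0,0.037,-0.03,0,0])

```text
clock: 6.45
ee_pos: [0.6303, -0.1147, 0.1018]
ee_rot: [1.0, -0.0, -0.0, -0.0]
force: [-0.2, -0.5, -1.4]
width: 0.0489
gripper_force: 31.6
```

drive_tool(rows=[0,0,0.07,0,0,0,0.14,0,0,0,0.2,0,0,0,0.24,0,0,0,0.26,0,0,0,0.27,0,0,0,0.27,0])

```text
clock: 7.03
ee_pos: [0.6302, -0.1152, 0.0609]
ee_rot: [1.0, -0.0, -0.0, -0.0]
force: [0.4, -0.8, -1.6]
width: 0.0491
gripper_force: 31.6
```

Jar foot is about 11 mm up, 6 mm above the hole floor. Lowering in small steps.

drive_tool(rows=[0,0,0.012,0,0,0,0.024,0,0,0,0.033,0,0,0,0.033,0])

```text
clock: 7.37
ee_pos: [0.6303, -0.1152, 0.0562]
ee_rot: [1.0, -0.0, -0.0, -0.0]
force: [-0.5, -0.1, -1.3]
width: 0.0492
gripper_force: 31.6
```

drive_tool(rows=[0,0,0.007,0,0,0,0.012,0,0,0,0.012,0,0,0,0.012,0])

```text
clock: 7.7
ee_pos: [0.6305, -0.1152, 0.055]
ee_rot: [1.0, -0.0, 0.0, 0.0]
force: [-2.8, -0.1, 5.7]
width: 0.0493
gripper_force: 32.0
```

Contact made; release and lift.

drive_tool(rows=[0,0,0,0,0,0,0,0,0,0,0,0,0,0,0,0,0,0,0,0,0,0,0,0], gripper=-1)

```text
clock: 8.2
ee_pos: [0.6304, -0.1152, 0.0545]
ee_rot: [1.0, -0.0, -0.0, -0.0]
force: [0.2, 0.2, 0.1]
width: 0.0854
gripper_force: 0.0
```

drive_tool(rows=[0,0,-0.1,0,0,0,-0.3,0,0,0,-0.5,0,0,0,-0.7,0,0,0,-0.7,0])

```text
clock: 8.62
ee_pos: [0.6329, -0.1155, 0.1667]
ee_rot: [1.0, -0.0, 0.004, 0.001]
force: [1.1, -0.2, 0.1]
width: 0.0854
gripper_force: 0.0
```

drive_tool(rows=[-0.25,0.25,0,0.398,-0.5,0.5,0,0.398,-0.75,0.75,0,0.398,-1,1,0,0.398,-1,1,0,0.398,-1,1,0,0.398,-1,1,0,0.398,-1,1,0,0.398,-1,1,0,0.398,-1,1,0,0.398,-1,1,0,0.398])

```text
clock: 9.53
ee_pos: [0.4805, -0.265, 0.1604]
ee_rot: [0.809, -0.588, 0.0, -0.0]
force: [0.2, 0.1, -0.7]
width: 0.0858
gripper_force: 0.0
```

```bash
cat > go.py <<'E'
import sys
from h import *
from scipy.spatial.transform import Rotation as R
s=state();M=R.from_quat(s["ee_rot"]).as_matrix();d=M.T@(np.array([float(v) for v in sys.argv[1:4]])-s["ee_pos"])
print("units",np.round(d/.15,3),"yaw_y",round(np.degrees(np.arctan2(M[1,1],M[0,1])),1),"ee",np.round(s["ee_pos"],4),"q",np.round(s["joint_positions"],2),s["clock"])
E
python3 go.py .449 -.344 .04
```

```text
units [0.436 0.363 0.803] yaw_y -162.1 ee [ 0.4805 -0.265   0.1604] q [ 0.34  0.4   0.13  1.9  -0.07  0.85 -2.32] 9.5333
```

drive_tool(rows=[0.2,0.18,0,0,0.436,0.363,0,0,0.436,0.363,0,0,0.436,0.363,0,0,0.436,0.363,0.1,0])

```text
clock: 9.95
ee_pos: [0.4501, -0.3452, 0.1469]
ee_rot: [0.811, -0.584, 0.002, -0.0]
force: [0.7, -0.1, 0.1]
width: 0.0855
gripper_force: 0.0
```

```bash
python3 go.py .449 -.344 .04; python3 look.py top 310 190 420 270 7 bk1.png [.449,-.344,.084] [.449,-.344,0]; python3 look.py side 90 130 210 230 6 bk2.png [.449,-.344,.084] [.449,-.344,0]
```

```text
units [-0.012  0.007  0.713] yaw_y -161.5 ee [ 0.4501 -0.3452  0.1469] q [ 0.48  0.45  0.15  1.86 -0.09  0.84 -2.14] 9.95
[ 0.449  -0.3435  0.1429]
[ 0.4489 -0.343   0.1434]
```

View pics/bk2.png

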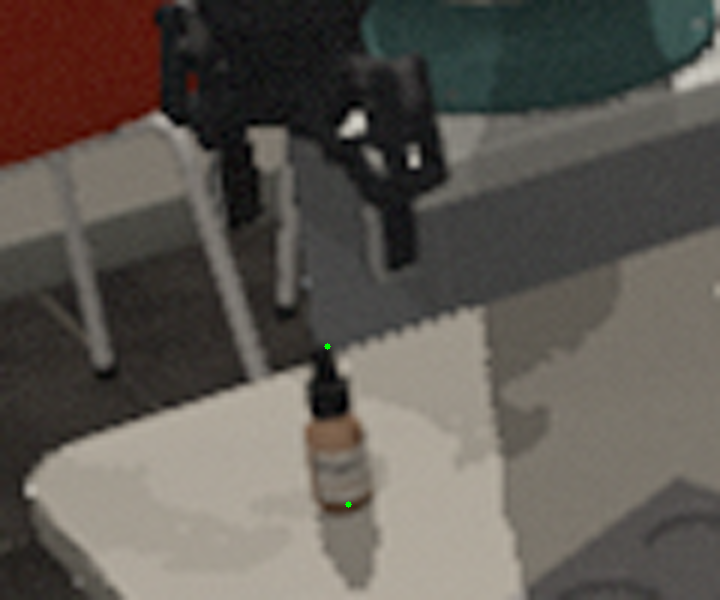

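The dots at (327,346) and (348,504) sit on the bottle's teat and foot, so the position is good. Lowering over it.

drive_tool(rows=[0,0,0.2,0,0,0,0.4,0,0,0,0.55,0,0,0,0.65,0,0,0,0.68,0,0,0,0.68,0,0,0,0.68,0])

```text
clock: 10.63
ee_pos: [0.4497, -0.3442, 0.0435]
ee_rot: [0.811, -0.585, 0.0, -0.0]
force: [0.2, -0.2, 0.8]
width: 0.0853
gripper_force: 0.0
```

drive_tool(rows=[0,0,0.02,0,0,0,0.02,0,0,0,0.02,0,0,0,0.02,0,0,0,0.02,0,0,0,0.02,0,0,0,0.02,0,0,0,0.02,0,0,0,0.02,0,0,0,0.02,0,0,0,0.02,0,0,0,0.02,0], gripper=1, grip_force=25)

```text
clock: 11.63
ee_pos: [0.4493, -0.3444, 0.0399]
ee_rot: [0.811, -0.586, 0.0, -0.0]
force: [-0.5, 1.1, 6.8]
width: 0.0264
gripper_force: 26.0
```

drive_tool(rows=[0,0,-0.1,0,0,0,-0.25,0,0,0,-0.37,0,0,0,-0.37,0,0,0,-0.37,0])

```text
clock: 12.05
ee_pos: [0.4495, -0.3445, 0.0958]
ee_rot: [0.811, -0.586, 0.001, -0.0]
force: [0.8, 0.5, -2.3]
width: 0.0267
gripper_force: 25.3
```

```bash
python3 go.py .6135 -.3031 .095
```

```text
units [ 0.081 -1.125  0.007] yaw_y -161.7 ee [ 0.4495 -0.3445  0.0958] q [ 0.49  0.52  0.14  1.89 -0.11  0.74 -2.13] 12.05
```

drive_tool(rows=[0.02,-0.15,0,0,0.04,-0.4,0,0,0.06,-0.65,0,0,0.08,-0.9,0,0,0.08,-1,0,0,0.08,-1,0,0,0.08,-1,0,0])

```text
clock: 12.63
ee_pos: [0.5952, -0.3078, 0.0935]
ee_rot: [0.811, -0.585, -0.001, 0.0]
force: [-0.0, -0.8, -0.9]
width: 0.0267
gripper_force: 25.3
```

```bash
python3 go.py .6135 -.3031 .095
```

```text
units [ 0.009 -0.126 -0.01 ] yaw_y -161.6 ee [ 0.5952 -0.3078  0.0935] q [ 0.34  0.68  0.13  1.61 -0.11  0.87 -2.31] 12.6333
```

drive_tool(rows=[0.009,-0.126,0,0,0.009,-0.126,0,0,0.009,-0.126,0,0,0.009,-0.126,0,0])

```text
clock: 12.97
ee_pos: [0.6124, -0.3046, 0.0945]
ee_rot: [0.81, -0.586, -0.001, 0.0]
force: [-0.3, 0.7, -1.0]
width: 0.0266
gripper_force: 25.3
```

```bash
python3 go.py .6135 -.3031 .095;  python3 look.py side 150 150 270 250 6 bk3.png [.6135,-.3031,.137] [.6135,-.3031,.054] [.6135,-.3031,.005] [.5935,-.2428,.005]
```

```text
units [-0.007 -0.01  -0.003] yaw_y -161.8 ee [ 0.6124 -0.3046  0.0945] q [ 0.32  0.7   0.13  1.57 -0.11  0.88 -2.32] 12.9667
[ 0.6124 -0.3047  0.0947]
```

View pics/bk3.png

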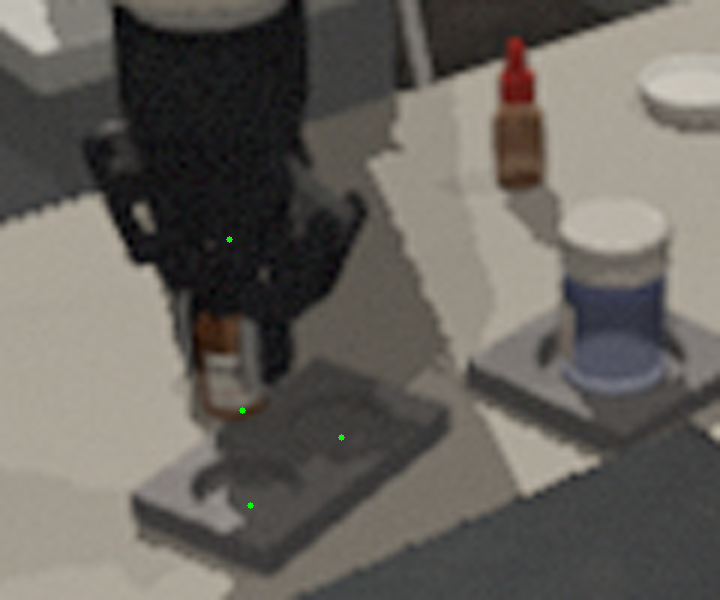

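The jar sits upright in its hole at (615,330). The bottle foot at (228,405) is about 4–5 mm left of the target dot (242,410). I'll shift it slightly right and lower it.

drive_tool(rows=[-0.021,-0.025,0,0,-0.021,-0.025,0.05,0,-0.021,-0.025,0.12,0,-0.021,-0.025,0.19,0,-0.021,-0.025,0.25,0,-0.021,-0.025,0.29,0,-0.021,-0.025,0.3,0,-0.021,-0.025,0.3,0])

```text
clock: 13.68
ee_pos: [0.6159, -0.2997, 0.0492]
ee_rot: [0.811, -0.586, -0.001, 0.0]
force: [-0.6, -0.4, 0.5]
width: 0.0263
gripper_force: 25.3
```

drive_tool(rows=[0,0,0.01,0,0,0,0.02,0,0,0,0.025,0,0,0,0.025,0])

```text
clock: 14.02
ee_pos: [0.6162, -0.2997, 0.0463]
ee_rot: [0.811, -0.586, 0.0, -0.0]
force: [0.0, 0.3, -1.4]
width: 0.0265
gripper_force: 25.3
```

drive_tool(rows=[0,0,0.006,0,0,0,0.012,0,0,0,0.014,0,0,0,0.014,0])

```text
clock: 14.35
ee_pos: [0.6164, -0.2999, 0.0449]
ee_rot: [0.811, -0.586, 0.0, -0.0]
force: [-3.4, 1.7, 9.8]
width: 0.0268
gripper_force: 26.2
```

drive_tool(rows=[0,0,-0.005,0,0,0,-0.005,0,0,0,-0.005,0,0,0,-0.005,0,0,0,-0.005,0,0,0,-0.005,0], gripper=-1)

```text
clock: 14.85
ee_pos: [0.6162, -0.2997, 0.0448]
ee_rot: [0.811, -0.586, -0.0, 0.0]
force: [0.1, -0.2, -0.3]
width: 0.0852
gripper_force: 0.0
```

drive_tool(rows=[0,0,-0.1,0,0,0,-0.3,0,0,0,-0.5,0,0,0,-0.75,0,0,0,-0.75,0,0,0,-0.75,0])

```text
clock: 15.35
ee_pos: [0.6173, -0.3003, 0.161]
ee_rot: [0.811, -0.586, 0.002, -0.001]
force: [0.6, 0.4, -0.9]
width: 0.0855
gripper_force: 0.0
```

```bash
python3 go.py .4463 -.0335 .15
```

```text
units [-2.047  0.524  0.065] yaw_y -161.7 ee [ 0.6173 -0.3003  0.161 ] q [ 0.31  0.62  0.15  1.53 -0.1   0.99 -2.34] 15.35
```

drive_tool(rows=[-0.25,0.07,0,-0.398,-0.5,0.14,0,-0.398,-0.75,0.2,0,-0.398,-1,0.27,0,-0.398,-1,0.27,0,-0.398,-1,0.27,0,-0.398,-1,0.27,0,-0.398,-1,0.27,0,-0.398,-1,0.27,0,-0.398,-1,0.27,0,-0.398,-1,0.27,0,-0.398])

```text
clock: 16.27
ee_pos: [0.5302, -0.1701, 0.1572]
ee_rot: [1.0, 0.003, -0.0, -0.0]
force: [0.6, -0.6, -0.3]
width: 0.0855
gripper_force: 0.0
```

```bash
python3 go.py .4463 -.0335 .145
```

```text
units [-0.554 -0.914  0.082] yaw_y -89.7 ee [ 0.5302 -0.1701  0.1572] q [ 0.37  0.42 -0.15  1.87  0.08  0.86 -1.38] 16.2667
```

drive_tool(rows=[-0.15,-0.25,0,0,-0.3,-0.5,0,0,-0.45,-0.74,0,0,-0.554,-0.914,0.08,0,-0.554,-0.914,0.08,0,-0.554,-0.914,0.08,0,-0.554,-0.914,0.08,0])

```text
clock: 16.85
ee_pos: [0.4479, -0.0331, 0.1455]
ee_rot: [1.0, -0.002, 0.0, 0.0]
force: [-0.2, -0.3, -0.2]
width: 0.0854
gripper_force: 0.0
```

```bash
python3 go.py .4463 -.0335 .041;  python3 look.py side 150 110 280 250 4 rd.png [.4463,-.0335,.084] [.4463,-.0335,0]
```

```text
units [-0.01   0.002  0.697] yaw_y -90.2 ee [ 0.4479 -0.0331  0.1455] q [ 0.19  0.27 -0.21  2.13  0.08  0.75 -1.65] 16.85
[ 0.4481 -0.0335  0.1456]
```

View pics/rd.png

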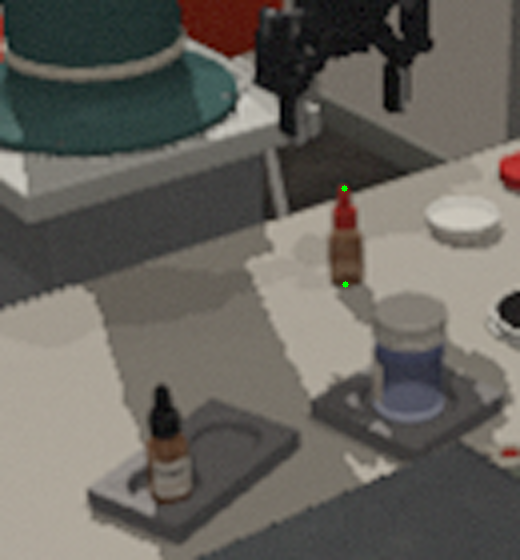

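The black dropper stands upright in its hole at (170,470). The red dropper's axis dots at (345,188) and (345,284) fit. Lowering, with x a touch nearer the base.

drive_tool(rows=[-0.02,0,0.2,0,-0.02,0,0.4,0,-0.02,0,0.55,0,-0.02,0,0.65,0,-0.02,0,0.697,0,-0.02,0,0.697,0,-0.02,0,0.697,0,-0.02,0,0.697,0])

```text
clock: 17.57
ee_pos: [0.4454, -0.0332, 0.0418]
ee_rot: [1.0, -0.001, 0.001, 0.0]
force: [-0.5, -0.4, 0.5]
width: 0.0852
gripper_force: 0.0
```

drive_tool(rows=[0,0,0,0,0,0,0,0,0,0,0,0,0,0,0,0,0,0,0,0,0,0,0,0,0,0,0,0,0,0,0,0,0,0,0,0,0,0,0,0,0,0,0,0,0,0,0,0], gripper=1)

```text
clock: 18.57
ee_pos: [0.4448, -0.0329, 0.0412]
ee_rot: [1.0, -0.0, 0.0, 0.0]
force: [-1.7, 0.3, 7.1]
width: 0.0265
gripper_force: 25.3
```

drive_tool(rows=[0,0,-0.1,0,0,0,-0.3,0,0,0,-0.5,0,0,0,-0.67,0,0,0,-0.67,0,0,0,-0.67,0])

```text
clock: 19.07
ee_pos: [0.4453, -0.033, 0.1425]
ee_rot: [1.0, -0.001, 0.001, 0.0]
force: [0.2, -0.8, -1.3]
width: 0.0263
gripper_force: 24.9
```

drive_tool(rows=[0.15,0.22,0,0.398,0.3,0.44,0,0.398,0.45,0.66,0,0.398,0.6,0.88,0,0.398,0.65,1,0,0.398,0.65,1,0,0.398,0.65,1,0,0.398,0.65,1,0,0.398,0.65,1,0,0.398,0.65,1,0,0.398,0.65,1,0,0.398,0.65,1,0,0.398])

```text
clock: 20.07
ee_pos: [0.5416, -0.1827, 0.1403]
ee_rot: [0.812, -0.584, -0.001, 0.001]
force: [-0.4, -0.0, -0.8]
width: 0.0264
gripper_force: 25.0
```

```bash
python3 go.py .594 -.241 .141
```

```text
units [ 0.48  -0.207 -0.005] yaw_y -161.4 ee [ 0.5416 -0.1827  0.1403] q [ 0.18  0.46  0.12  1.85 -0.07  0.84 -2.49] 20.0667
```

drive_tool(rows=[0.15,-0.07,0,0,0.3,-0.14,0,0,0.48,-0.207,0,0,0.48,-0.207,0,0,0.48,-0.207,0,0,0.48,-0.207,0,0])

```text
clock: 20.57
ee_pos: [0.5936, -0.2412, 0.1406]
ee_rot: [0.811, -0.584, -0.001, 0.0]
force: [-0.4, 0.3, -1.1]
width: 0.0267
gripper_force: 25.0
```

```bash
python3 go.py .594 -.241 .05;  python3 look.py side 150 120 270 245 4 rd2.png [.594,-.241,.1] [.594,-.241,.005]
```

```text
units [ 0.    -0.004  0.604] yaw_y -161.5 ee [ 0.5936 -0.2412  0.1406] q [ 0.25  0.57  0.12  1.67 -0.08  0.91 -2.41] 20.5667
[ 0.5936 -0.2409  0.1408]
```

View pics/rd2.png

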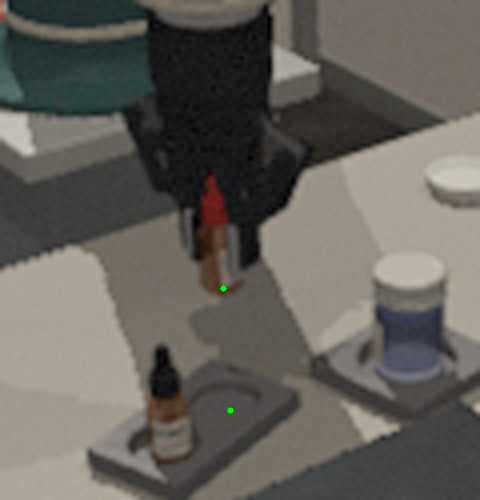

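The red dropper hangs upright over the hole, foot at (218,287) against the dot at (223,289), so within about 3 mm. Lowering with a small correction.

drive_tool(rows=[-0.01,-0.01,0.12,0,-0.01,-0.01,0.26,0,-0.01,-0.01,0.38,0,-0.01,-0.01,0.48,0,-0.01,-0.01,0.56,0,-0.01,-0.01,0.6,0,-0.01,-0.01,0.6,0,-0.01,-0.01,0.6,0])

```text
clock: 21.28
ee_pos: [0.5952, -0.2395, 0.0518]
ee_rot: [0.811, -0.585, 0.0, -0.0]
force: [0.2, -0.5, -0.9]
width: 0.0263
gripper_force: 25.0
```

drive_tool(rows=[0,0,0.008,0,0,0,0.014,0,0,0,0.014,0,0,0,0.014,0])

```text
clock: 21.62
ee_pos: [0.5952, -0.2397, 0.0496]
ee_rot: [0.811, -0.586, 0.0, -0.0]
force: [0.3, -0.2, -0.6]
width: 0.0263
gripper_force: 25.0
```

Contact is expected at TCP z of about 0.0462.

drive_tool(rows=[0,0,0.008,0,0,0,0.016,0,0,0,0.02,0,0,0,0.02,0])

```text
clock: 21.95
ee_pos: [0.5951, -0.2397, 0.0463]
ee_rot: [0.811, -0.586, -0.0, 0.0]
force: [-1.7, 0.4, 1.6]
width: 0.0267
gripper_force: 25.1
```

drive_tool(rows=[0,0,0.004,0,0,0,0.007,0,0,0,0.007,0,0,0,0.007,0])

```text
clock: 22.28
ee_pos: [0.5952, -0.2399, 0.0461]
ee_rot: [0.811, -0.586, 0.0, -0.0]
force: [-5.9, 1.9, 16.8]
width: 0.0265
gripper_force: 26.3
```

drive_tool(rows=[0,0,-0.005,0,0,0,-0.005,0,0,0,-0.005,0,0,0,-0.005,0,0,0,-0.005,0,0,0,-0.005,0], gripper=-1)

```text
clock: 22.78
ee_pos: [0.595, -0.2397, 0.0458]
ee_rot: [0.811, -0.586, -0.0, 0.0]
force: [-0.4, 0.1, 0.9]
width: 0.0858
gripper_force: 0.0
```

drive_tool(rows=[0,0,-0.1,0,0,0,-0.3,0,0,0,-0.5,0,0,0,-0.75,0,0,0,-0.75,0,0,0,-0.75,0])

```text
clock: 23.28
ee_pos: [0.5962, -0.2401, 0.1619]
ee_rot: [0.811, -0.586, 0.002, -0.001]
force: [-0.0, -0.3, -0.4]
width: 0.0854
gripper_force: 0.0
```

drive_tool(rows=[-0.25,0.07,0,-0.398,-0.5,0.14,0,-0.398,-0.75,0.2,0,-0.398,-1,0.27,0,-0.398,-1,0.27,0,-0.398,-1,0.27,0,-0.398,-1,0.27,0,-0.398,-1,0.27,0,-0.398,-1,0.27,0,-0.398,-1,0.27,0,-0.398,-1,0.27,0,-0.398])

```text
clock: 24.2
ee_pos: [0.5091, -0.1101, 0.1582]
ee_rot: [1.0, 0.003, -0.0, -0.0]
force: [0.3, -0.4, 0.6]
width: 0.0853
gripper_force: 0.0
```

```bash
python3 go.py .4311 .1022 .13
```

```text
units [-0.512 -1.418  0.189] yaw_y -89.7 ee [ 0.5091 -0.1101  0.1582] q [ 0.29  0.36 -0.16  1.96  0.08  0.83 -1.48] 24.2
```

drive_tool(rows=[-0.1,-0.25,0,0,-0.2,-0.5,0,0,-0.3,-0.75,0,0,-0.35,-1,0,0,-0.35,-1,0,0,-0.35,-1,0,0])

```text
clock: 24.7
ee_pos: [0.4566, 0.0418, 0.1586]
ee_rot: [1.0, -0.001, -0.0, -0.0]
force: [-0.4, -2.2, 0.3]
width: 0.0852
gripper_force: 0.0
```

drive_tool(rows=[-0.1,-0.2,0.1,0,-0.16,-0.418,0.19,0,-0.16,-0.418,0.19,0,-0.16,-0.418,0.19,0,-0.16,-0.418,0.19,0])

```text
clock: 25.12
ee_pos: [0.4335, 0.1018, 0.1299]
ee_rot: [1.0, -0.002, -0.0, 0.0]
force: [0.6, -0.9, 0.3]
width: 0.0854
gripper_force: 0.0
```

```bash
python3 go.py .4311 .1022 .04;  python3 look.py side 220 90 340 200 5 di.png [.4311,.1022,.014] [.4311,.1022,0] [.4311,.0722,.014] [.4311,.1322,.014]
```

```text
units [-0.016 -0.003  0.599] yaw_y -90.2 ee [0.4335 0.1018 0.1299] q [-0.06  0.3  -0.27  2.15  0.12  0.71 -1.99] 25.1167
[0.4337 0.1016 0.1301]
```

View pics/di.png

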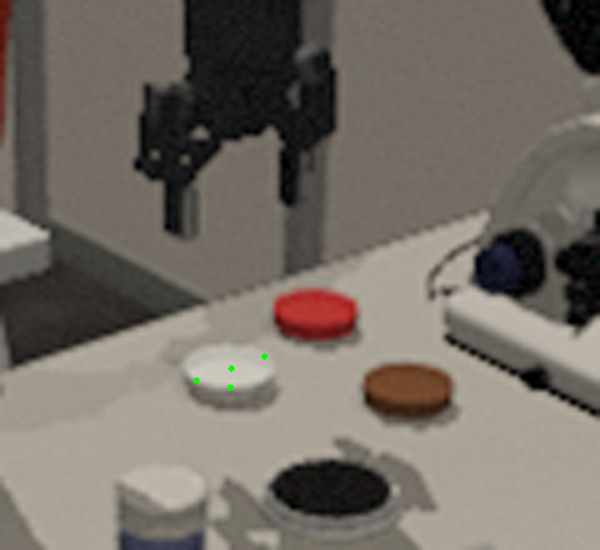

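The dish's top centre at (229,368) matches the dot, and the fingers straddle it along y. Descending.

drive_tool(rows=[-0.016,0,0.2,0,-0.016,0,0.4,0,-0.016,0,0.55,0,-0.016,0,0.62,0,-0.016,0,0.645,0,-0.016,0,0.645,0,-0.016,0,0.645,0])

```text
clock: 25.75
ee_pos: [0.4315, 0.1026, 0.0341]
ee_rot: [1.0, -0.001, 0.001, -0.0]
force: [-0.1, 1.2, 0.6]
width: 0.0856
gripper_force: 0.0
```

drive_tool(rows=[0,0,0,0,0,0,0,0,0,0,0,0,0,0,0,0,0,0,0,0,0,0,0,0], gripper=0, grip_force=20)

```text
clock: 26.25
ee_pos: [0.4317, 0.102, 0.035]
ee_rot: [1.0, -0.001, 0.001, 0.001]
force: [-6.6, -10.0, 42.5]
width: 0.0539
gripper_force: 20.9
```

drive_tool(rows=[0,0,-0.013,0,0,0,-0.02,0,0,0,-0.02,0])

```text
clock: 26.5
ee_pos: [0.4314, 0.1029, 0.0371]
ee_rot: [1.0, -0.001, 0.001, -0.0]
force: [-0.2, -1.4, 16.7]
width: 0.0425
gripper_force: 8.4
```

```bash
python3 - <<'E'
from h import *
S=snapshot("side");T=snapshot("top");s=state();print({k:np.round(s[k],3) for k in("ee_pos","force","moment","width","gripper_force")})
r=lambda i,k:cv2.resize(i,None,fx=k,fy=k,interpolation=cv2.INTER_CUBIC)
a=r(S["img"][110:180,230:310],5);b=r(T["img"][205:275,140:220],5)
save(np.hstack([a,b]),"di2.png")
E
```

```text
{'ee_pos': array([0.431, 0.103, 0.037]), 'force': array([-3.111, -1.067, 21.509]), 'moment': array([-0.371,  0.586,  0.018]), 'width': np.float64(0.043), 'gripper_force': np.float64(10.198)}
```

View pics/di2.png

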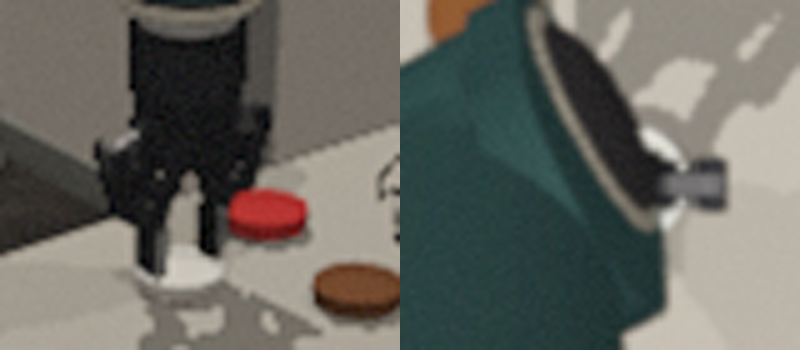

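The fingertips had closed on top of the lid, because the pads stand further back when open. I'll raise, reopen, and grip about 11 mm lower.

drive_tool(rows=[0,0,-0.05,0,0,0,-0.12,0,0,0,-0.2,0,0,0,-0.2,0])

```text
clock: 26.93
ee_pos: [0.4317, 0.1031, 0.0684]
ee_rot: [1.0, -0.0, 0.001, -0.0]
force: [0.7, 0.9, 0.6]
width: 0.0428
gripper_force: 0.0
```

drive_tool(rows=[0,0,-0.4,0,0,0,-0.4,0,0,0,-0.4,0,0,0,-0.4,0], gripper=-1)

```text
clock: 27.27
ee_pos: [0.4313, 0.1028, 0.1271]
ee_rot: [1.0, -0.001, 0.001, -0.0]
force: [0.1, -0.5, -0.6]
width: 0.0856
gripper_force: 0.0
```

```bash
python3 - <<'E'
from h import *
T=snapshot("top");S=snapshot("side")
r=lambda i,k:cv2.resize(i,None,fx=k,fy=k,interpolation=cv2.INTER_CUBIC)
im=S["img"].copy();l,t=230,110;a=r(im[110:180,230:310],5)
for X in ([.4311,.1022,.014],[.4311,.0722,.014],[.4311,.1322,.014],[.4011,.1022,.014],[.4611,.1022,.014]):
    q=proj(S,X);cv2.circle(a,tuple(int(v) for v in((q-[l,t])*5+2.5)),2,(0,255,0),-1)
b=r(T["img"][205:275,140:220],5)
save(np.hstack([a,b]),"di3.png")
h=cv2.cvtColor(S["img"],cv2.COLOR_RGB2HSV)
E
python3 go.py .4311 .1022 .023
```

```text
units [0.005 0.003 0.685] yaw_y -90.1 ee [0.4305 0.1026 0.1258] q [-0.06  0.3  -0.28  2.16  0.12  0.7  -1.99] 27.3667
```

View pics/di3.png

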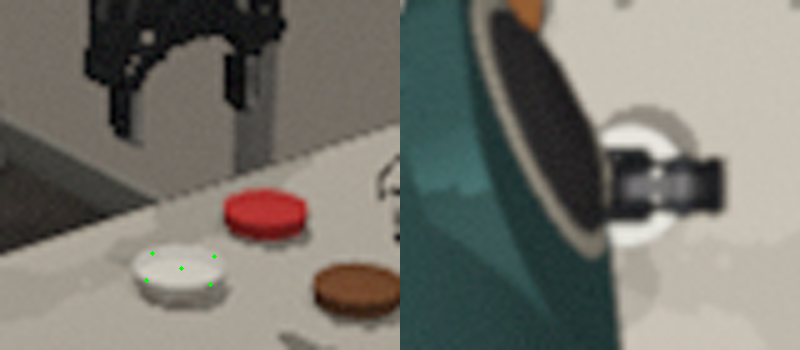

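The dish hasn't moved; its centre at (181,268) sits on the dot. Descending lower.

drive_tool(rows=[0.005,0,0.2,0,0.005,0,0.4,0,0.005,0,0.55,0,0.005,0,0.62,0,0.005,0,0.65,0,0.005,0,0.665,0,0.005,0,0.665,0,0.005,0,0.665,0])

```text
clock: 28.03
ee_pos: [0.4321, 0.1029, 0.0273]
ee_rot: [1.0, -0.0, 0.001, -0.0]
force: [-0.2, 0.4, -0.1]
width: 0.0851
gripper_force: 0.0
```

drive_tool(rows=[0,0,0.028,0,0,0,0.028,0,0,0,0.028,0])

```text
clock: 28.28
ee_pos: [0.4317, 0.1028, 0.0225]
ee_rot: [1.0, -0.0, 0.0, -0.0]
force: [-0.5, 0.1, 0.5]
width: 0.0854
gripper_force: 0.0
```

drive_tool(rows=[0,0,0,0,0,0,0,0,0,0,0,0,0,0,0,0,0,0,0,0,0,0,0,0,0,0,0,0,0,0,0,0], gripper=-0.3)

```text
clock: 28.95
ee_pos: [0.4317, 0.1028, 0.0227]
ee_rot: [1.0, -0.0, 0.0, -0.0]
force: [-2.4, -0.1, 10.6]
width: 0.0591
gripper_force: 19.1
```

Gripped at 59 mm, which fits the rim. Lifting.

drive_tool(rows=[0,0,-0.05,0,0,0,-0.15,0,0,0,-0.3,0,0,0,-0.35,0,0,0,-0.35,0,0,0,-0.35,0], gripper=0)

```text
clock: 29.45
ee_pos: [0.4317, 0.1027, 0.0749]
ee_rot: [1.0, -0.001, 0.0, -0.0]
force: [0.0, -0.6, -1.1]
width: 0.0589
gripper_force: 21.7
```

```bash
python3 go.py .5935 .0457 .075
```

```text
units [1.079 0.379 0.   ] yaw_y -90.1 ee [0.4317 0.1027 0.0749] q [-0.08  0.4  -0.25  2.18  0.18  0.58 -2.04] 29.45
```

drive_tool(rows=[0.15,0.05,0,0,0.35,0.12,0,0,0.55,0.2,0,0,0.75,0.27,0,0,0.95,0.34,0,0,1,0.379,0,0,1,0.379,0,0])

```text
clock: 30.03
ee_pos: [0.5826, 0.044, 0.0731]
ee_rot: [1.0, -0.002, -0.001, 0.0]
force: [-0.0, -0.2, -0.2]
width: 0.0588
gripper_force: 21.7
```

drive_tool(rows=[0.079,0,0,0,0.079,0,0,0,0.079,0,0,0,0.079,0,0,0])

```text
clock: 30.37
ee_pos: [0.5922, 0.0462, 0.0742]
ee_rot: [1.0, -0.0, -0.001, 0.0]
force: [-0.6, -0.2, -0.5]
width: 0.0588
gripper_force: 21.7
```

```bash
python3 go.py .5935 .0457 .037;  python3 look.py side 240 120 330 220 5 di4.png [.5935,.0457,.052] [.5935,.0457,.012]
```

```text
units [0.009 0.004 0.248] yaw_y -90.0 ee [0.5922 0.0462 0.0742] q [ 0.04  0.6  -0.22  1.81  0.18  0.75 -1.85] 30.3667
[0.5923 0.0462 0.0744]
```

View pics/di4.png

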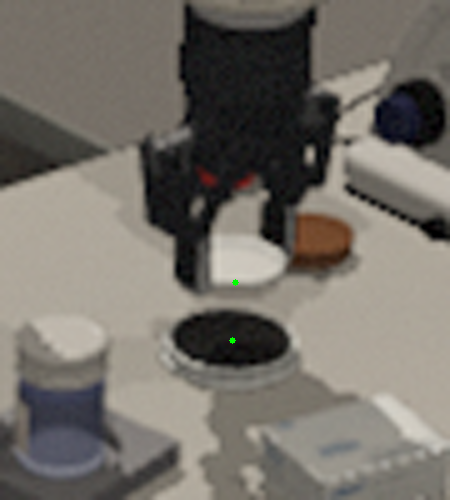

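The dish hangs level over the stand, its right edge at (288,260) and the stand centre at (232,340), so it sits up to about 3 mm right. Small correction, then lower.

drive_tool(rows=[0,0.015,0.05,0,0,0.015,0.1,0,0,0.015,0.16,0,0,0.015,0.2,0,0,0.015,0.23,0,0,0.015,0.24,0,0,0.015,0.24,0])

```text
clock: 31.0
ee_pos: [0.5931, 0.0436, 0.0382]
ee_rot: [1.0, -0.0, -0.0, -0.0]
force: [-0.2, 0.1, -1.3]
width: 0.0591
gripper_force: 21.7
```

drive_tool(rows=[0,0,0.006,0,0,0,0.01,0,0,0,0.01,0,0,0,0.01,0])

```text
clock: 31.33
ee_pos: [0.5935, 0.0436, 0.0375]
ee_rot: [1.0, -0.0, 0.0, -0.0]
force: [-0.2, 0.1, -0.0]
width: 0.0589
gripper_force: 21.7
```

drive_tool(rows=[0,0,0.006,0,0,0,0.012,0,0,0,0.014,0,0,0,0.014,0])

```text
clock: 31.67
ee_pos: [0.5933, 0.0435, 0.0351]
ee_rot: [1.0, -0.0, -0.0, -0.0]
force: [-0.5, -0.1, -0.5]
width: 0.0586
gripper_force: 21.7
```

drive_tool(rows=[0,0,0.003,0,0,0,0.005,0,0,0,0.005,0,0,0,0.005,0])

```text
clock: 32.0
ee_pos: [0.5934, 0.0436, 0.0348]
ee_rot: [1.0, -0.0, 0.0, 0.0]
force: [-3.0, -1.0, 7.6]
width: 0.059
gripper_force: 22.0
```

Contact. Release, lift, and back off.

drive_tool(rows=[0,0,0,0,0,0,0,0,0,0,0,0,0,0,0,0,0,0,0,0,0,0,0,0], gripper=-1)

```text
clock: 32.5
ee_pos: [0.5933, 0.0435, 0.0344]
ee_rot: [1.0, -0.0, -0.0, -0.0]
force: [-0.1, -0.5, -0.5]
width: 0.0853
gripper_force: 0.0
```

drive_tool(rows=[0,0,-0.1,0,0,0,-0.3,0,0,0,-0.5,0,0,0,-0.75,0,0,0,-1,0,0,0,-1,0,0,0,-1,0])

```text
clock: 33.08
ee_pos: [0.5943, 0.0436, 0.1867]
ee_rot: [1.0, -0.001, 0.002, -0.0]
force: [0.4, -0.4, -0.9]
width: 0.085
gripper_force: 0.0
```

drive_tool(rows=[-0.25,0,0,0,-0.5,0,0,0,-0.75,0,0,0,-1,0,0,0,-1,0,0,0,-1,0,0,0,-1,0,0,0])

```text
clock: 33.67
ee_pos: [0.4436, 0.0436, 0.1843]
ee_rot: [1.0, -0.0, -0.0, -0.0]
force: [0.9, 0.8, 0.4]
width: 0.0851
gripper_force: 0.0
```

```bash
python3 - <<'E'
from h import *
S=snapshot("side");T=snapshot("top")
r=lambda i,k:cv2.resize(i,None,fx=k,fy=k,interpolation=cv2.INTER_CUBIC)
a=r(S["img"][150:250,160:350],4);b=r(T["img"][110:200,180:370],4)[:240]
b=r(T["img"][115:205,190:365],3)
b=cv2.copyMakeBorder(b,0,0,0,760-b.shape[1],cv2.BORDER_CONSTANT)
save(np.vstack([r(a,0.75) if 0 else cv2.resize(a,(760,330)),b[:270]]),"fin.png")
E
```

```text
(no output)
```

View pics/fin.png

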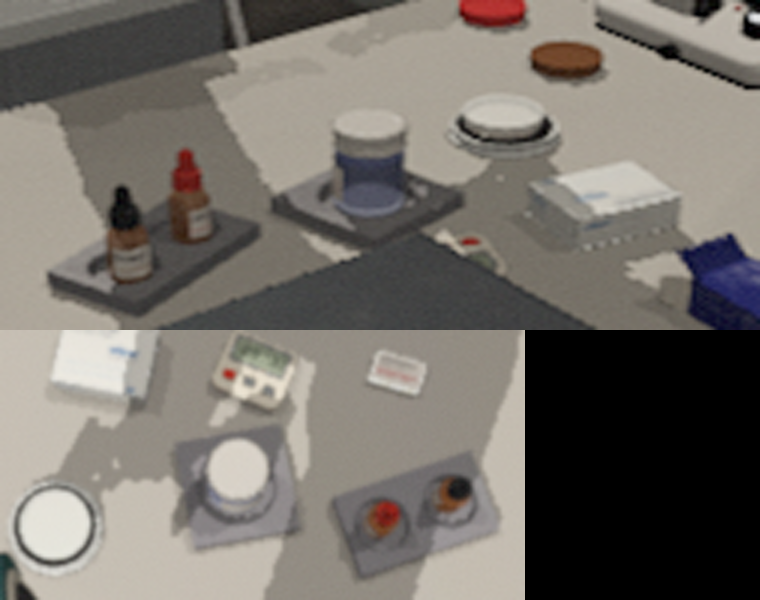

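All four stand upright in place: dish centred on the stand (top crop (55,525)), jar (238,475), red (384,518) and black (455,495) in their holes. The timer, slide carton and flat box haven't moved.

```bash
python3 -c "
from station import *
print(sign_off())"
```

```text
the job is handed in; nothing more can be done
None
```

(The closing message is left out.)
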